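# Slide the switch plate out over the ledge's open end

## Robot

A 6-joint arm with a two-finger parallel gripper is mounted at the origin on the work surface. World frame = base frame: x ahead of the robot, y to its left, z up, the work surface at z = 0. Lengths are in mm, angles in rad, forces in N, time in s.
With the tool pointing down it reaches from about 275 to 1000 mm from the base axis. Payload 8.4 kg.
Tool frame: the origin (TCP) lies between the finger pads; the fingertips stand r.nose_length ahead of it and the grasp point (between the pads) lies 8 mm behind it (r.nose_length is the distance from the TCP to the fingertips, in mm); y points along the fingers, x is the direction in which the jaws open and shut, and the axes are right-handed (so a half turn about y gives the same grasp; the last joint's range is limited). The gripper opens to 85 mm and grips with 20 to 120 N. Pads are 22 mm wide; open, the fingers measure 114 mm over their backs; the gripper's body (76 mm by 85 mm) begins 54 mm behind the grasp point. The pads swing forward as they close: fully open they stand 13 mm farther back than shut.
Start: joints at [1.158, 0.353, 1.633, -0, 1.155, -0.002], TCP at [249.588, 573.004, 209.681] pointing down, gripper open.
Joint ranges: [-2.63, 2.63], [-0.92, 2.1], [0.06, 2.66], [-1.3, 4.44], [0, 2.69], [-3.02, 3.02]. Speed limits (rad/s): [2.22, 2.22, 2.79, 3.14, 3.14, 3.14].

## Interface

Orientations are given as [roll, pitch, yaw] about the fixed x, y, z axes, in that order (R = Rz(yaw) Ry(pitch) Rx(roll)).
In Python, from rig import r, cams, order gives the robot as it stands. The module is installed in compiled form; this text tells all that it offers.
- The arm moves only by the shell command python3 -m crank 'ROWS' [FORCE]. ROWS is JSON, a list of rows, each a list of 7 numbers: the turn, a rotation vector about the tool's x, y, z in degrees, then the shift along the tool's x, y, z in cm, then the opening, from -1 (shut) to 1 (fully open). A call has exactly 10 rows; each row shifts and turns the pose as measured when the row begins, along the tool's axes as they then stand; what a row does not reach is not made up. A row lasts 1/12 s, in which the tool goes at most 41.7 mm and 7.16 degrees, less where a joint would pass 70% of its speed; a pose out of reach is approached as far as the arm can. A call with a gripper value outside its range is refused whole. The fingers move at their own pace and stop on an object; FORCE is the grip in N (left out, the last holds). Time passes only in rows, so rows that do not move let the fingers close, or fill a call up. It gives the time, the measured TCP pose, the force and the opening at its end, in the units of the state.
- r.sense(): the state, without advancing time (a new reading comes with each control period).
- cams.grab_frame(name): name is "scene" or "side" or "wrist"; returns the picture (384x512x3 uint8, blue, green, red); there is no depth.
- cams.camera_info(name): a dict with "intrinsics" (3x3 intrinsics, pixels), "view" (4x4, takes a point from world to camera coordinates); the wrist camera has in their place "hand_eye" (4x4, takes a point from camera to tool coordinates, whose origin is the TCP and whose axes are the tool frame's). Camera axes: x right, y up, looking along -z (the intrinsics and any distortion apply to the point x, -y, -z); pixel columns grow to the right and rows downward; lengths in mm; the calibration is good to about 2 mm. A picture is of the moment at which its call begins: read the wrist's pose just before it. camera_info takes no time and is no camera call.
- order.sign_off(): hands the job in, once; it reports no verdict.
The state is a dict: "clock": time; "qpos": joint angles; "qvel": joint speeds; "joint_efforts": joint torques, N m; "eef_pos": TCP position; "tcp_rot": TCP orientation; "contact_force": force on the tool from outside, world axes, zero at the start; "wrist_torque": the same for the moment, N m; "opening": opening from 0.0 (shut) to 1.0 (fully open).
Only numpy, scipy, OpenCV 4.12 (cv2) and the standard library are available. Lean on these libraries where they do the work, as an engineer would, in place of code of your own. Each camera call takes 0.05 s, during which the arm holds its last target.

## Task

Two aluminium plates lie on the blue loading ledge: a plain one and one with a rectangular switch opening. With the fingertips, push the plate with the opening along the ledge towards the ledge's open end (the one without the stop bar) until about a third of its length sticks out past that end, still roughly square to the ledge, so that the next person can take it by its edge. Only slide it, do not lift, tip or drop it; leave the plain plate and the other things around where they are, and finish clear of everything.

Things in the scene. Friction and masses are not known exactly. Their poses are not given: they have to be found in the camera images.
- ledge: Blue-painted loading ledge fixed to the table: a flat deck 200 (x) x 340 (y) x 12 mm thick, its top 70 mm above the table, on two feet. Origin on the table under the deck's centre; y runs along the ledge. An aluminium stop bar, 20 mm wide (y) and 20 mm high above the deck, runs across the whole width at the +y end; the -y end is open. It does not move, but stands elsewhere and turned up to 20 degrees each time.
- ledge_end (a point): Middle of the ledge's open end, on the edge of the deck's top surface (70 mm above the table); same axes as the ledge, so -y points out over the open end.
- switch_plate: The plate to push: bare aluminium, 60 (x) x 110 (y, its length) x 6 mm thick, with a rectangular opening 24 (x) x 40 (y) mm right through its middle; about 100 g. Loose, lying flat on the deck, its length roughly along the ledge (within 9 degrees), its nearer end 15 to 65 mm short of the open end, in either of two lanes 45 mm to each side of the ledge's middle line. Origin at the centre of its underside.
- blank_plate: The plain plate, to be left alone: same outline and thickness as the switch plate (60 x 110 x 6 mm) without an opening, loose, lying in the other lane. Origin at the centre of its underside.
- rocker: Small black rocker switch, 22 x 30 x 21 mm high, loose on the deck near the stop bar; leave alone. Origin at the centre of its underside.
- screw_jar: Jar with a steel cap, 60 mm across, 65 mm high, standing on the table beyond the ledge's stop bar; leave alone. Origin at the centre of its underside.
- star_knob: Grey star-shaped clamp knob on a steel boss, 44 mm across, 26 mm high, on the table beside the ledge, on its far (+x) side; leave alone. Origin at the centre of its underside.
- screwdriver: Screwdriver lying on the table to the robot's right; leave alone. Origin on its underside, its length along its x.
- wrench: Steel wrench lying on the table to the robot's right; leave alone. Origin on its underside, its length along its x.
- meter: Grey hand multimeter, 150 x 75 x 32 mm, lying on the table to the robot's left; leave alone. Origin at the centre of its underside.
Things that resemble listed ones, but are neither listed nor needed, are in the scene too. Leave any black or red look-alike of the switch_plate alone.

How it is judged:
By the outcome, as a careful person would: the job done as asked, in the order asked, and still so for the second after the job is handed in, with the robot touching nothing.
It also fails if it takes over 35 s, if anything falls off the work surface, if the arm or the gripper's body presses on something with over 40 N, if the wrist force passes 120 N, or if a joint passes its speed limit or range.

## Working session

There is one attempt and no reset: what is moved stays moved. The work goes in short steps, Python scripts to look and compute and a shell command to move; the robot and the scene stay as the last step left them, time stands still between calls to the robot, and variables do not carry over. Pictures are saved under pics/ and viewed, and the job is handed in when it is done.

```bash
mkdir -p pics; python3 - <<'E'
from rig import r,cams,order
import cv2
s=r.sense();print(s,r.nose_length)
for n in("scene","side","wrist"):
    cv2.imwrite(f"pics/{n}0.png",cams.grab_frame(n)); print(n,cams.camera_info(n))
E
```

```text
{'clock': 0.0, 'qpos': array([ 1.15762885e+00,  3.53636556e-01,  1.63415610e+00,  2.54518331e-06,
        1.15519945e+00, -2.42367711e-03]), 'qvel': array([ 0.00101539, -0.00132695,  0.00021527,  0.00076098, -0.00038606,
       -0.00047852]), 'joint_efforts': array([ 1.07077224e-04, -6.05255270e+01, -3.42059970e+01,  1.32535996e-05,
        9.50824236e-03, -6.86572079e-06]), 'eef_pos': array([249.36167376, 572.5345248 , 208.95954381]), 'tcp_rot': array([-1.57079061e+00,  1.39944920e-03,  1.16005150e+00]), 'contact_force': array([-0.75137833, -0.11790099,  0.08087439]), 'wrist_torque': array([-0.0106141 , -0.00459122, -0.03183155]), 'opening': 0.9993820067458445} 11.0
scene {'intrinsics': array([[349.93275147,   0.        , 250.29116089],
       [  0.        , 349.93275147, 192.80807597],
       [  0.        ,   0.        ,   1.        ]]), 'view': array([[ 3.09881311e-01,  9.50565167e-01, -1.99858820e-02,
        -2.25432276e+02],
       [-6.68584013e-01,  2.32805535e-01,  7.06255620e-01,
         3.43909121e+02],
       [ 6.75994815e-01, -2.05493176e-01,  7.07674759e-01,
        -1.
[... 456 characters left out ...]
      [-8.06976110e-02, -8.10180311e-01,  5.80599483e-01,
        -1.16224073e+03],
       [ 0.00000000e+00,  0.00000000e+00,  0.00000000e+00,
         1.00000000e+00]])}
wrist {'intrinsics': array([[266.85767415,   0.        , 262.05607897],
       [  0.        , 266.85767415, 191.46022074],
       [  0.        ,   0.        ,   1.        ]]), 'hand_eye': array([[ 9.99999931e-01, -3.42220734e-04, -1.46809569e-04,
        -2.24498354e-01],
       [-3.99042848e-05,  2.93494506e-01, -9.55960759e-01,
        -1.63042379e+02],
       [ 3.70237394e-04,  9.55960699e-01,  2.93494472e-01,
         7.38388398e+01],
       [ 0.00000000e+00,  0.00000000e+00,  0.00000000e+00,
         1.00000000e+00]])}
```

View pics/scene0.png

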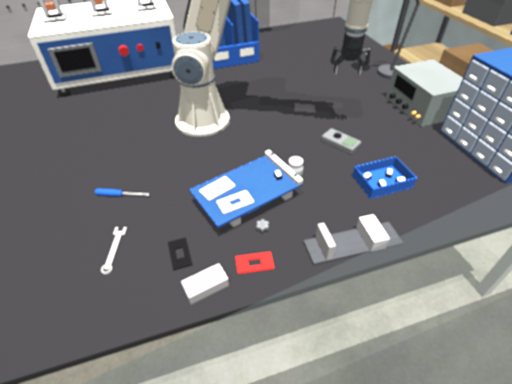

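View pics/side0.png

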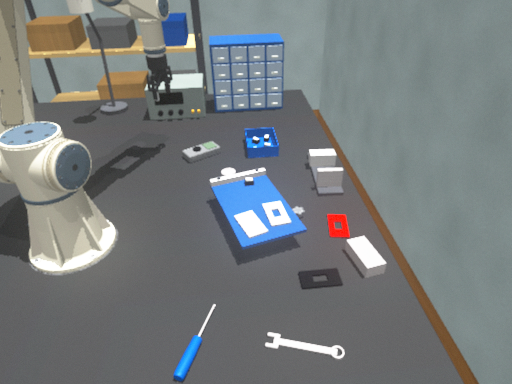

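View pics/wrist0.png

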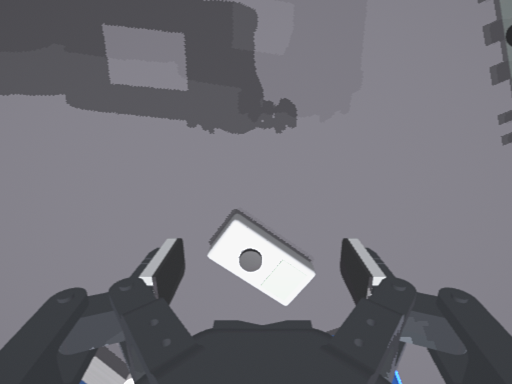

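```bash
python3 - <<'E'
import cv2
a=cv2.imread("pics/scene0.png")[145:235,180:315];cv2.imwrite("pics/a.png",cv2.resize(a,None,fx=5.9,fy=5.9,interpolation=cv2.INTER_CUBIC))
a=cv2.imread("pics/side0.png")[160:250,200:310];cv2.imwrite("pics/b.png",cv2.resize(a,None,fx=6,fy=6,interpolation=cv2.INTER_CUBIC))
E
```

```text
(no output)
```

View pics/a.png

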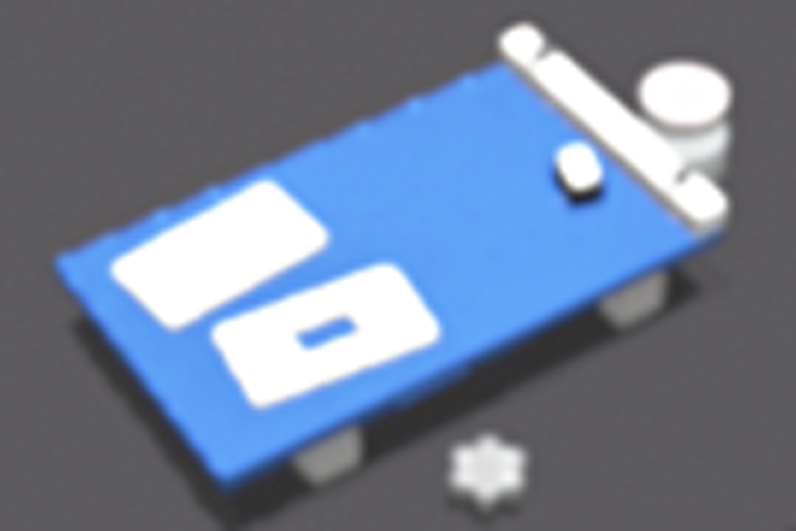

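View pics/b.png

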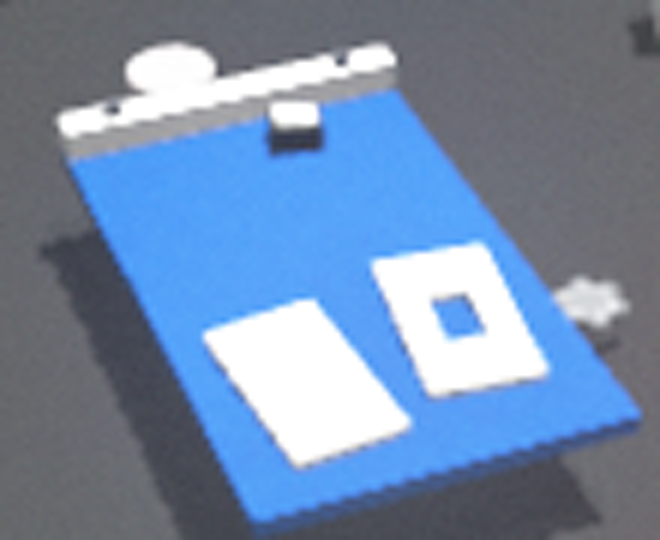

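```bash
cat > h.py <<'E'
import numpy as np
from rig import r,cams
from scipy.optimize import least_squares
I={n:cams.camera_info(n) for n in("scene","side")}
def proj(n,P):
    P=np.atleast_2d(P);c=P@I[n]["view"][:3,:3].T+I[n]["view"][:3,3]
    K=I[n]["intrinsics"];return np.c_[K[0,2]+K[0,0]*c[:,0]/-c[:,2],K[1,2]+K[1,1]*-c[:,1]/-c[:,2]]
def back(n,uv,z):
    f=lambda p:(proj(n,[p[0],p[1],z])[0]-uv)
    return least_squares(f,[500,200]).x
def body(p,L):
    L=np.asarray(L,float);c,s=np.cos(p[2]),np.sin(p[2])
    return np.c_[p[0]+c*L[:,0]-s*L[:,1],p[1]+s*L[:,0]+c*L[:,1],L[:,2]]
def fit(obs,x0):
    f=lambda p:np.concatenate([(proj(n,body(p,L))-uv).ravel() for n,L,uv in obs])
    q=least_squares(f,x0);return q.x,q.fun.reshape(-1,2)
E
python3 - <<'E'
from h import *
S=lambda a:(np.array(a)+.5)/5.9-.5+[180,145]
D=lambda a:(np.array(a)+.5)/6-.5+[200,160]
np.set_printoptions(precision=2,suppress=True)
op=[[-100,-170,70],[100,-170,70]]
bt=[[-100,160,90],[100,160,90]]
ls=S([[57,260],[225,487]]);ld=D([[252,522],[640,418]])
for n,u in(("scene",ls),("side",ld)): print([back(n,x,70) for x in u])
pc=[[-30,-55,76],[30,-55,76],[30,55,76],[-30,55,76]]
ps=S([[212,328],[260,410],[442,336],[390,262]]);pd=D([[434,394],[549,372],[486,242],[372,263]])
bs=S([[110,268],[175,330],[330,238],[267,180]]);bd=D([[300,466],[411,424],[316,298],[204,332]])
for nm,us,ud in(("sw",ps,pd),("bl",bs,bd)):
  for n,u in(("scene",us),("side",ud)): print(nm,n,fit([(n,pc,u)],[500,300,0]))
  print(fit([("scene",pc,us),("side",pc,ud)],[500,300,0])[0])
for n,u in(("scene",ls),("side",ld)):print(fit([(n,op,u)],[500,300,0]))
p=fit([("scene",op,ls),("side",op,ld)],[500,300,0])[0];print(p)
for n in("scene","side"):
  e=proj(n,body(p,[[-100,170,90],[100,170,90]]));print(n,(e-[180,145])*5.9 if n=="scene" else (e-[200,160])*6)
E
```

```text
[array([ 514.06, -151.46]), array([ 713.03, -100.39])]
[array([ 512.56, -154.02]), array([ 704.56, -103.86])]
sw scene (array([628.74, -19.44,   0.16]), array([[ 0.61,  0.86],
       [-0.07, -1.12],
       [-0.57, -0.45],
       [ 0.03,  0.9 ]]))
sw side (array([627.65, -20.41,   0.15]), array([[-0.14, -0.28],
       [ 0.09, -0.18],
       [-0.43,  0.48],
       [ 0.47,  0.07]]))
[628.06 -19.67   0.16]
bl scene (array([546.44, -59.47,   0.38]), array([[ 0.75,  0.21],
       [-0.16, -0.74],
       [-0.44, -0.17],
       [-0.16,  0.87]]))
bl side (array([545.84, -60.51,   0.36]), array([[-0.23, -0.58],
       [ 0.11,  0.02],
       [-0.36,  0.4 ],
       [ 0.49,  0.29]]))
[546.02 -59.81   0.37]
(array([571.17,  38.59,   0.26]), array([[ 0.27,  0.62],
       [-0.24, -0.49]]))
(array([565.2 ,  35.56,   0.26]), array([[-0.2 ,  0.1 ],
       [ 0.21, -0.16]]))
[567.04  37.59   0.26]
scene [[528.28  27.89]
 [725.44 203.83]]
side [[ 61.41 110.09]
 [387.45  41.62]]
```

```bash
python3 -m crank '[[0,6.5,0,-1.8,0,-3.0,-0.44],[0,6.5,0,-1.5,0,-3.2,-0.44],[0,6.5,0,-1.1,0,-3.3,-0.44],[0,6.5,0,-0.7,0,-3.4,-0.44],[0,6.5,0,-0.3,0,-3.5,-0.44],[0,6.5,0,0,0,-3.5,-0.44],[0,6.5,0,0.4,0,-3.5,-0.44],[0,6.5,0,0.8,0,-3.4,-0.44],[0,0,0,1.2,0,-3.3,-0.44],[0,0,0,1.2,0,-3.3,-0.44]]'
cat > st.py <<'E'
from h import *
import sys
np.set_printoptions(precision=3,suppress=True)
s=r.sense();yaw=.257
t=np.array(eval(sys.argv[1])) if len(sys.argv)>1 else None
from scipy.spatial.transform import Rotation as Ro
R=Ro.from_euler('xyz',s['tcp_rot']).as_matrix()
print('t',s['clock'],'pos',s['eef_pos'],'rot',s['tcp_rot'],'F',s['contact_force'],'op',s['opening'])
L=np.array([567.04,37.59]);d=s['eef_pos'][:2]-L
print('ledge xy',d@[np.cos(yaw),np.sin(yaw)],d@[-np.sin(yaw),np.cos(yaw)])
if t is not None: print('shift tool cm',R.T@(t-s['eef_pos'])/10)
T=Ro.from_euler('xyz',[-np.pi/2,0,yaw]).as_matrix()
print('turn deg',np.degrees(Ro.from_matrix(R.T@T).as_rotvec()))
E
python3 st.py "[610.4,57.3,110]"
```

```text
clock: 0.98
eef_pos: [446.7, 274.2, 206.3]
tcp_rot: [-1.571, 0.003, 0.216]
contact_force: [1.7, 0.7, 0.9]
opening: 0.282
t 0.9833 pos [446.661 274.186 206.336] rot [-1.571  0.003  0.216] F [1.708 0.652 0.907] op 0.28246719182883717
ledge xy -56.28759993582858 259.42360511332964
shift tool cm [ 11.377   9.602 -24.691]
turn deg [-0.001 -2.36  -0.163]
```

```bash
python3 -m crank '[[0,-2.4,0,1.6,0,-3.4,-0.44],[0,0,0,1.6,0,-3.4,-0.44],[0,0,0,1.6,0,-3.4,-0.44],[0,0,0,1.6,0.5,-3.4,-0.44],[0,0,0,1.6,1,-3.4,-0.44],[0,0,0,1.2,1.5,-2.6,-0.44],[0,0,0,0.8,2,-2,-0.44],[0,0,0,0.5,1.5,-1.5,-0.44],[0,0,0,0,1,-0.5,-0.44],[0,0,0,0,0,0,-0.44]]'
python3 st.py "[610.4,57.3,90]"
python3 - <<'E'
from rig import cams
import cv2
cv2.imwrite("pics/w1.png",cams.grab_frame("wrist"))
E
```

```text
clock: 1.82
eef_pos: [616.7, 53.0, 128.0]
tcp_rot: [-1.572, -0.0, 0.253]
contact_force: [-0.5, 0.3, 0.6]
opening: 0.284
t 1.8167 pos [616.686  52.962 128.021] rot [-1.572 -0.     0.253] F [-0.456  0.32   0.62 ] op 0.28372282456100156
ledge xy 51.92287980101136 2.2481487651871
shift tool cm [-0.501  3.801  0.581]
turn deg [ 0.064 -0.256  0.012]
```

View pics/w1.png

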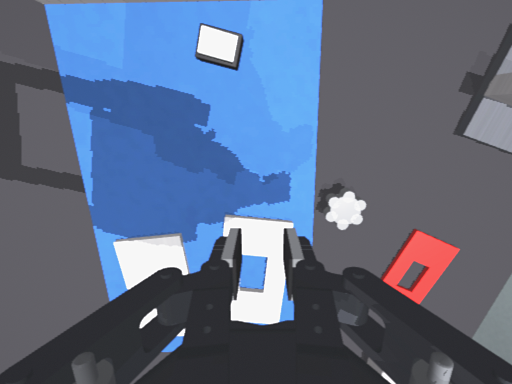

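```bash
cat >> h.py <<'E'
from scipy.spatial.transform import Rotation as Ro
W=cams.camera_info("wrist")
def wback(uv,z,pos,rot):
    K=W["intrinsics"];H=W["hand_eye"];R=Ro.from_euler('xyz',rot).as_matrix()
    d=np.array([(uv[0]-K[0,2])/K[0,0],-(uv[1]-K[1,2])/K[1,1],-1])
    d=R@(H[:3,:3]@d);o=pos+R@H[:3,3]
    return o+d*(z-o[2])/d[2]
def ledge(P,yaw=.257):
    d=np.asarray(P)[:2]-[567.04,37.59];return np.array([d@[np.cos(yaw),np.sin(yaw)],d@[-np.sin(yaw),np.cos(yaw)]])
E
python3 - <<'E'
from h import *
s=r.sense();np.set_printoptions(precision=1,suppress=True)
for uv,z in[((225,216),76),((294,221),76),((283,323),76),((231,323),76),((267,256),70),((322,2),70),((318,120),70),((311,330),70),((181,234),76),((115,240),76)]:
    p=wback(uv,z,s['eef_pos'],s['tcp_rot']);print(uv,p,ledge(p))
E
```

```text
(225, 216) [590.   31.5  76. ] [ 20.6 -11.7]
(294, 221) [649.5  42.   76. ] [ 80.9 -16.7]
(283, 323) [670.3 -66.6  76. ] [  73.4 -127. ]
(231, 323) [620.  -79.5  76. ] [  21.5 -126.7]
(267, 256) [636.5  -0.9  70. ] [ 57.4 -54.9]
(322, 2) [622.1 207.2  70. ] [ 96.3 150.1]
(318, 120) [644.6 128.9  70. ] [98.2 68.6]
(311, 330) [702.8 -73.3  70. ] [ 103.2 -141.8]
(181, 234) [555.7   4.8  76. ] [-19.3 -28.8]
(115, 240) [499.5 -15.8  76. ] [-78.9 -34.4]
```

```bash
python3 -m crank '[[0,0,0,-0.2,1,0.4,-0.44],[0,0,0,-0.1,1,0.2,-0.44],[0,0,0,0,1,0.1,-0.44],[0,0,0,0,0.5,0,-0.44],[0,0,0,0,0.2,0,-0.44],[0,0,0,0,0,0,-0.44],[0,0,0,0,0,0,-0.44],[0,0,0,0,0,0,-0.44],[0,0,0,0,0,0,-0.44],[0,0,0,0,0,0,-0.44]]'
python3 st.py "[610.4,57.3,83]"
python3 - <<'E'
from rig import cams
import cv2
for n in("wrist","side"):
  f=cams.grab_frame(n)
  if n=="side": f=cv2.resize(f[130:250,180:340],None,fx=5,fy=5,interpolation=cv2.INTER_CUBIC)
  cv2.imwrite(f"pics/{n}2.png",f)
E
```

```text
clock: 2.7
eef_pos: [611.0, 66.1, 92.1]
tcp_rot: [-1.572, -0.005, 0.259]
contact_force: [0.3, -0.2, 1.2]
opening: 0.276
t 2.7 pos [610.957  66.087  92.092] rot [-1.572 -0.005  0.259] F [ 0.311 -0.228  1.171] op 0.2763922426665299
ledge xy 49.71787952342534 16.398109069841574
shift tool cm [-0.283  0.908 -0.835]
turn deg [0.041 0.098 0.273]
```

View pics/wrist2.png

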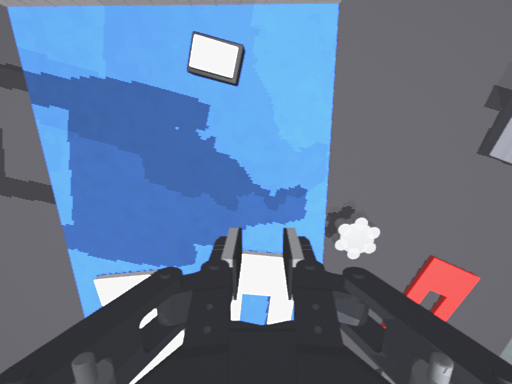

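View pics/side2.png

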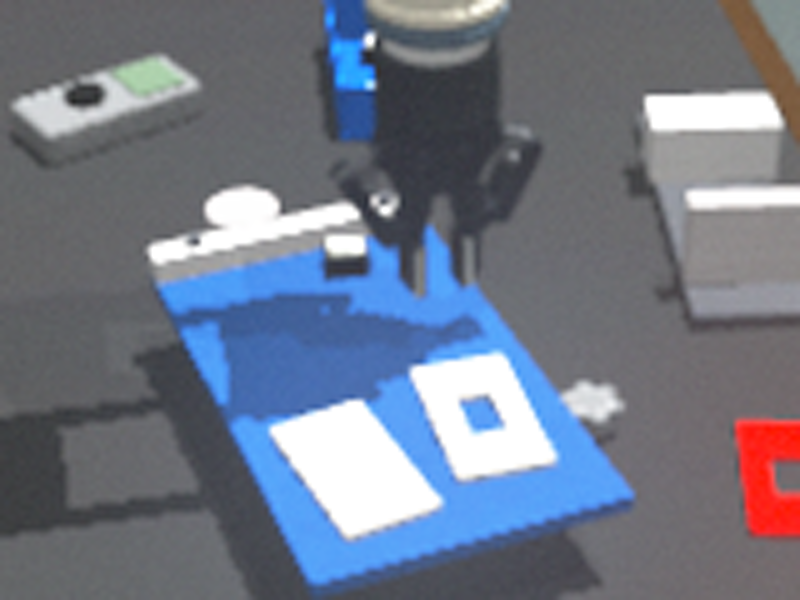

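```bash
python3 - <<'E'
from h import *
s=r.sense();R=Ro.from_euler('xyz',s['tcp_rot']).as_matrix()
for l in([-19,11,-11],[-19,11,11],[19,11,-11],[19,11,11],[-19,5,-11]):
    print(l,(proj("side",s['eef_pos']+R@np.array(l,float))[0]-[180,130])*5)
E
```

```text
[-19, 11, -11] [415.77014874 340.95132923]
[-19, 11, 11] [403.55599602 322.61798966]
[19, 11, -11] [470.51338049 327.81786779]
[19, 11, 11] [457.65956932 309.82323599]
[-19, 5, -11] [415.62142299 333.35281103]
```

```bash
python3 - <<'E'
from h import *
import cv2
for n,(a,b,c,d) in dict(side=(160,220,230,310),scene=(140,220,220,320)).items():
  f=cams.grab_frame(n);cv2.imwrite(f"pics/{n}3.png",cv2.resize(f[a:b,c:d],None,fx=7,fy=7,interpolation=cv2.INTER_NEAREST))
  s=r.sense();R=Ro.from_euler('xyz',s['tcp_rot']).as_matrix()
  for l in([-19,11,-11],[-19,11,11],[19,11,-11],[19,11,11],[0,0,0]):
    print(l,(proj(n,s['eef_pos']+R@np.array(l,float))[0]-[c,a])*7)
E
```

```text
[-19, 11, -11] [231.87896463 267.50059408]
[-19, 11, 11] [214.78311214 241.82970228]
[19, 11, -11] [308.52026315 249.12680263]
[19, 11, 11] [290.52895482 223.930019  ]
[0, 0, 0] [261.31733833 226.02573044]
[-19, 11, -11] [223.2042393  339.32466436]
[-19, 11, 11] [260.85292042 321.7607283 ]
[19, 11, -11] [266.64651777 385.22968145]
[19, 11, 11] [304.72756777 367.00379394]
[0, 0, 0] [263.55207037 336.72490711]
```

View pics/side3.png

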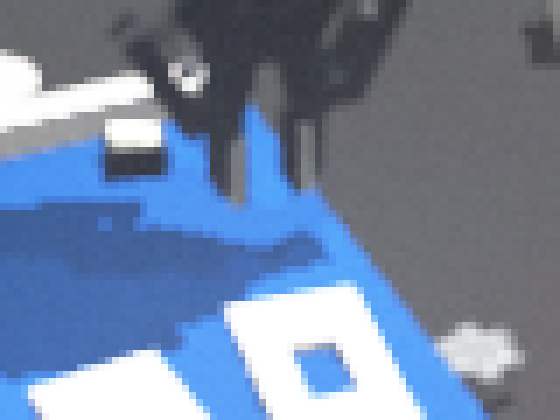

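View pics/scene3.png

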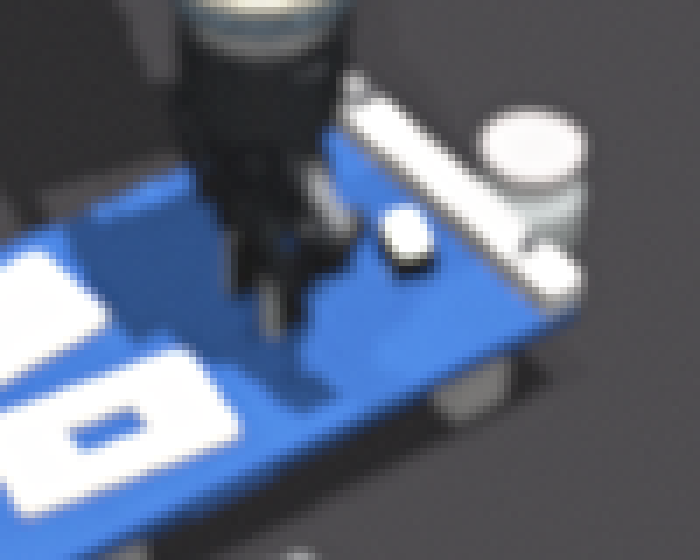

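```bash
python3 - <<'E'
from h import *
s=r.sense();R=Ro.from_euler('xyz',s['tcp_rot']).as_matrix()
for a,b in(((263.6,189),(254.3,181.4)),((273.3,186.9),(260,187.9))):
    f=lambda p:np.r_[proj("side",p)[0]-a,proj("scene",p)[0]-b]
    q=least_squares(f,[600,60,90]);print(q.x,q.fun,R.T@(q.x-s['eef_pos']))
E
```

```text
[597.59570061  58.43260371 112.09515833] [-0.16862337 -0.24318861 -0.10183666  0.29397586] [-14.59092749 -20.26859858  -3.95634131]
[630.40390267  67.51883797 110.3418166 ] [-0.00964674 -0.01372504 -0.0057279   0.01621206] [ 19.44189798 -18.36543506  -3.56043509]
```

```bash
python3 -m crank '[[0,0,0,0,0.3,-0.4,-0.44],[0,0,0,0,0.3,-0.3,-0.44],[0,0,0,0,0.2,-0.2,-0.44],[0,0,0,0,0.2,0,-0.44],[0,0,0,0,0,0,-0.44],[0,0,0,0,0,0,-0.44],[0,0,0,0,0,0,-0.44],[0,0,0,0,0,0,-0.44],[0,0,0,0,0,0,-0.44],[0,0,0,0,0,0,-0.44]]'
python3 st.py "[610.4,57.3,82]"
python3 - <<'E'
from h import *
import cv2
o=[]
for n,(a,b,c,d) in dict(side=(160,220,230,310),scene=(150,210,220,300)).items():
  f=cams.grab_frame(n);o.append(cv2.resize(f[a:b,c:d],None,fx=5,fy=5,interpolation=cv2.INTER_CUBIC))
cv2.imwrite(f"pics/c4.png",cv2.hconcat(o))
E
```

```text
clock: 3.73
eef_pos: [613.3, 55.9, 80.5]
tcp_rot: [-1.571, -0.004, 0.258]
contact_force: [-0.9, -0.4, -0.3]
opening: 0.28
t 3.7333 pos [613.304  55.87   80.518] rot [-1.571 -0.004  0.258] F [-0.902 -0.444 -0.273] op 0.28027802902756255
ledge xy 49.39139735842149 5.919940517777328
shift tool cm [-0.244 -0.149  0.212]
turn deg [0.034 0.05  0.227]
```

View pics/c4.png

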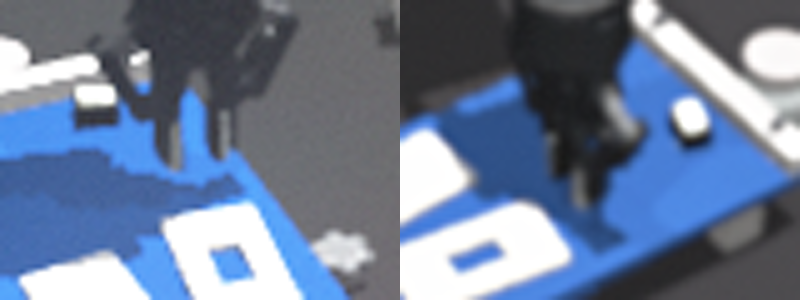

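```bash
python3 -m crank '[[0,0,0,-0.1,0.3,0.1,-0.44],[0,0,0,0,0.3,0,-0.44],[0,0,0,0,0.3,0,-0.44],[0,0,0,0,0.2,0,-0.44],[0,0,0,0,0.2,0,-0.44],[0,0,0,0,0,0,-0.44],[0,0,0,0,0,0,-0.44],[0,0,0,0,0,0,-0.44],[0,0,0,0,0,0,-0.44],[0,0,0,0,0,0,-0.44]]'
python3 st.py
python3 - <<'E'
from h import *
import cv2
o=[]
for n,(a,b,c,d) in dict(side=(160,220,230,310),scene=(150,210,220,300)).items():
  f=cams.grab_frame(n);o.append(cv2.resize(f[a:b,c:d],None,fx=5,fy=5,interpolation=cv2.INTER_CUBIC))
cv2.imwrite(f"pics/c5.png",cv2.hconcat(o))
a,b=(274.8,191.4),(256.4,191.6)
f=lambda p:np.r_[proj("side",p)[0]-a,proj("scene",p)[0]-b]
q=least_squares(f,[600,60,90]);print('prev tip',q.x,q.fun)
E
```

```text
clock: 4.67
eef_pos: [611.8, 56.8, 65.8]
tcp_rot: [-1.571, -0.004, 0.258]
contact_force: [0.0, 0.3, 0.1]
opening: 0.28
t 4.6667 pos [611.837  56.799  65.846] rot [-1.571 -0.004  0.258] F [0.01  0.304 0.061] op 0.2801360750993455
ledge xy 48.20790550779323 7.191445959327932
turn deg [0.031 0.065 0.207]
prev tip [633.7260282   53.99189558 101.36314076] [ 0.07144562  0.10009039  0.04307891 -0.11925072]
```

View pics/c5.png

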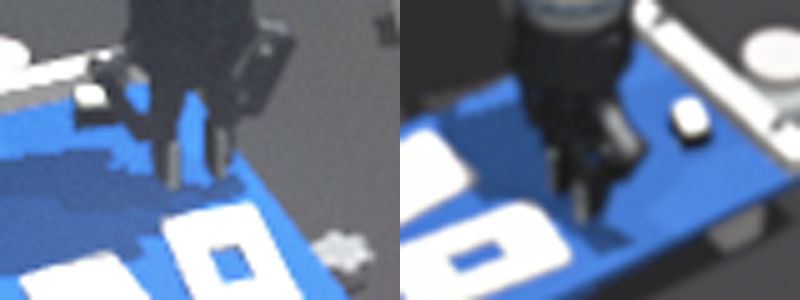

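```bash
python3 -m crank '[[0,0,0,0,0.2,0,-0.44],[0,0,0,0,0.2,0,-0.44],[0,0,0,0,0.2,0,-0.44],[0,0,0,0,0.2,0,-0.44],[0,0,0,0,0,0,-0.44],[0,0,0,0,0,0,-0.44],[0,0,0,0,0,0,-0.44],[0,0,0,0,0,0,-0.44],[0,0,0,0,0,0,-0.44],[0,0,0,0,0,0,-0.44]]'
python3 st.py
python3 - <<'E'
from h import *
import cv2
o=[]
for n,(a,b,c,d) in dict(side=(160,220,230,310),scene=(150,210,220,300)).items():
  f=cams.grab_frame(n);o.append(cv2.resize(f[a:b,c:d],None,fx=5,fy=5,interpolation=cv2.INTER_CUBIC))
cv2.imwrite(f"pics/c6.png",cv2.hconcat(o))
E
```

```text
clock: 5.6
eef_pos: [611.9, 56.8, 57.1]
tcp_rot: [-1.571, -0.004, 0.258]
contact_force: [0.4, -0.3, -0.2]
opening: 0.279
t 5.6 pos [611.944  56.815  57.059] rot [-1.571 -0.004  0.258] F [ 0.36  -0.288 -0.191] op 0.2790186384478672
ledge xy 48.31615339462391 7.180086269761784
turn deg [0.033 0.065 0.218]
```

View pics/c6.png

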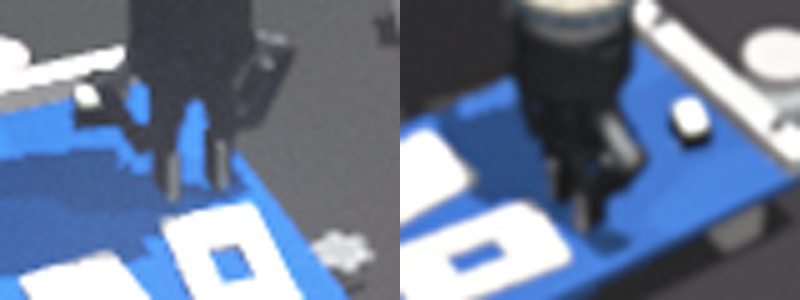

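```bash
python3 -m crank '[[0,0,0,0,0.1,0,-0.44],[0,0,0,0,0.1,0,-0.44],[0,0,0,0,0.1,0,-0.44],[0,0,0,0,0.1,0,-0.44],[0,0,0,0,0,0,-0.44],[0,0,0,0,0,0,-0.44],[0,0,0,0,0,0,-0.44],[0,0,0,0,0,0,-0.44],[0,0,0,0,0,0,-0.44],[0,0,0,0,0,0,-0.44]]'
python3 - <<'E'
from h import *
import cv2
o=[]
for n,(a,b,c,d) in dict(side=(160,220,230,310),scene=(150,210,220,300)).items():
  f=cams.grab_frame(n);o.append(cv2.resize(f[a:b,c:d],None,fx=5,fy=5,interpolation=cv2.INTER_CUBIC))
cv2.imwrite(f"pics/c7.png",cv2.hconcat(o))
cv2.imwrite("pics/w7.png",cams.grab_frame("wrist"))
E
```

```text
clock: 6.53
eef_pos: [612.0, 56.8, 52.7]
tcp_rot: [-1.571, -0.004, 0.258]
contact_force: [-0.5, -0.9, -0.0]
opening: 0.279
```

View pics/c7.png

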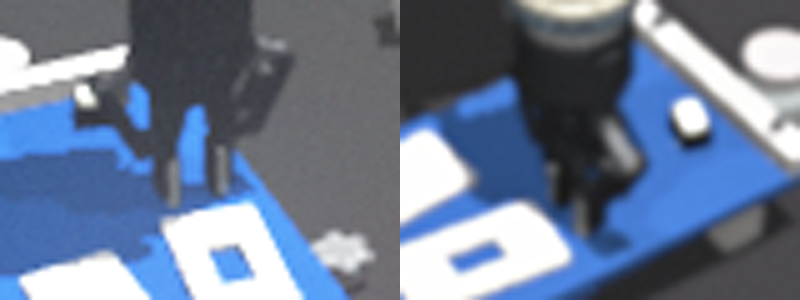

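View pics/w7.png

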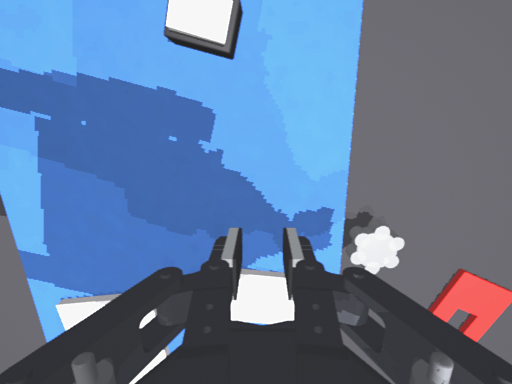

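```bash
python3 -m crank '[[0,0,0,0,0.1,0,-0.44],[0,0,0,0,0.1,0,-0.44],[0,0,0,0,0,0,-0.44],[0,0,0,0,0,0,-0.44],[0,0,0,0,0,0,-0.44],[0,0,0,0,0,0,-0.44],[0,0,0,0,0,0,-0.44],[0,0,0,0,0,0,-0.44],[0,0,0,0,0,0,-0.44],[0,0,0,0,0,0,-0.44]]'
python3 - <<'E'
from h import *
import cv2
for n,(a,b,c,d) in dict(side=(160,220,230,310),scene=(150,210,220,300)).items():
  f=cams.grab_frame(n);cv2.imwrite(f"pics/{n}8.png",cv2.resize(f[a:b,c:d],None,fx=10,fy=10,interpolation=cv2.INTER_CUBIC))
E
```

```text
clock: 7.52
eef_pos: [612.0, 56.8, 50.4]
tcp_rot: [-1.571, -0.004, 0.258]
contact_force: [0.1, 0.8, -0.8]
opening: 0.283
```

View pics/side8.png

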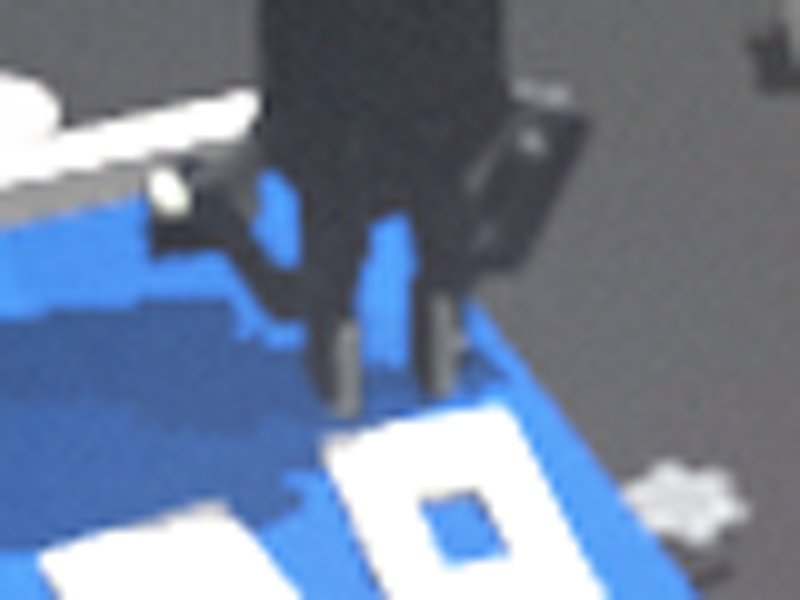

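View pics/scene8.png

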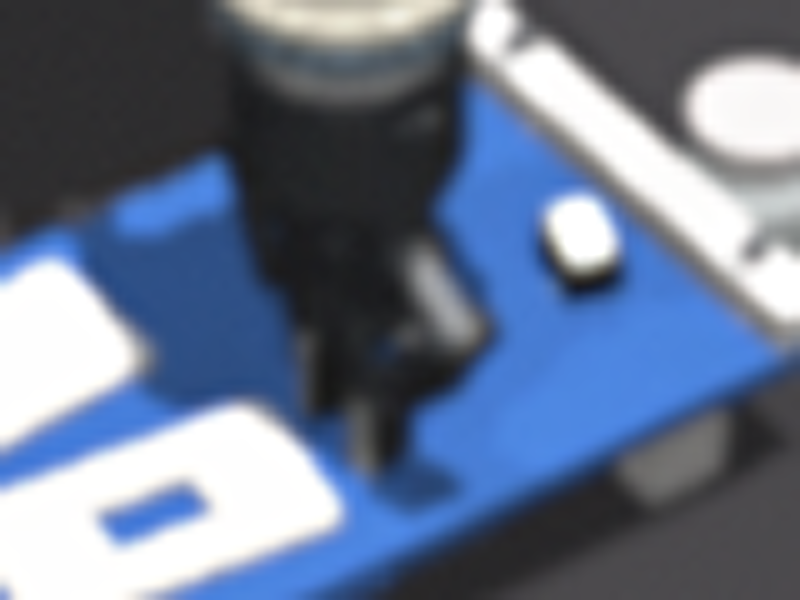

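```bash
python3 - <<'E'
from h import *
s=r.sense();R=Ro.from_euler('xyz',s['tcp_rot']).as_matrix()
for a,b in(((273.6,198.8),(256.8,196.6)),((264,200.8),(250.8,190.1))):
  f=lambda p:np.r_[proj("side",p)[0]-a,proj("scene",p)[0]-b]
  q=least_squares(f,[600,60,90]);print('tip',q.x,q.fun,R.T@(q.x-s['eef_pos']),ledge(q.x))
  print([back(n,u,70) for n,u in(("side",a),("scene",b))])
E
```

```text
tip [629.76218652  56.16244078  71.92074832] [-0.09572861 -0.13192526 -0.05860666  0.15850111] [ 17.09097804 -21.39684446  -5.1708254 ] [65.38294084  2.01972393]
[array([630.33542264,  58.0271887 ]), array([627.34323116,  57.18042908])]
tip [597.06480651  45.55311699  74.98145381] [-0.16262003 -0.22710612 -0.10133496  0.27926336] [-17.21903388 -24.59077793  -7.08555785] [31.06276478  0.06987109]
[array([598.16008649,  51.02518805]), array([591.06115331,  47.78137634])]
```

```bash
python3 -m crank '[[0,0,0,0,0.1,0,-0.44],[0,0,0,0,0,0,-0.44],[0,0,0,0,0,0,-0.44],[0,0,0,0,0,0,-0.44],[0,0,0,0,0,0,-0.44],[0,0,0,0,0,0,-0.44],[0,0,0,0,0,0,-0.44],[0,0,0,0,0,0,-0.44],[0,0,0,0,0,0,-0.44],[0,0,0,0,0,0,-0.44]]'; python3 st.py

```

```text
clock: 8.45
eef_pos: [612.0, 56.8, 49.3]
tcp_rot: [-1.571, -0.004, 0.258]
contact_force: [0.2, -0.1, -0.5]
opening: 0.281
t 8.45 pos [612.021  56.798  49.334] rot [-1.571 -0.004  0.258] F [ 0.187 -0.118 -0.509] op 0.2809552365652591
ledge xy 48.38569276080881 7.143579823111985
turn deg [0.034 0.063 0.224]
```

```bash
python3 -m crank '[[0,0,0,0,0.1,0,-0.44],[0,0,0,0,0,0,-0.44],[0,0,0,0,0,0,-0.44],[0,0,0,0,0,0,-0.44],[0,0,0,0,0,0,-0.44],[0,0,0,0,0,0,-0.44],[0,0,0,0,0,0,-0.44],[0,0,0,0,0,0,-0.44],[0,0,0,0,0,0,-0.44],[0,0,0,0,0,0,-0.44]]'; python3 st.py

```

```text
clock: 9.28
eef_pos: [612.3, 56.8, 48.5]
tcp_rot: [-1.571, -0.004, 0.258]
contact_force: [-0.7, -0.2, 1.1]
opening: 0.282
t 9.2833 pos [612.261  56.815  48.527] rot [-1.571 -0.004  0.258] F [-0.709 -0.162  1.091] op 0.28235757264194206
ledge xy 48.62242105169409 7.099032012659215
turn deg [0.039 0.061 0.254]
```

```bash
python3 -m crank '[[0,0,0,0,0,-0.4,-0.44],[0,0,0,0,0,-0.5,-0.44],[0,0,0,0,0,-0.5,-0.44],[0,0,0,0,0,-0.5,-0.44],[0,0,0,0,0,-0.5,-0.44],[0,0,0,0,0,-0.5,-0.44],[0,0,0,0,0,-0.4,-0.44],[0,0,0,0,0,-0.2,-0.44],[0,0,0,0,0,0,-0.44],[0,0,0,0,0,0,-0.44]]'; python3 st.py
python3 - <<'E'
from h import *
import cv2
for n,(a,b,c,d) in dict(side=(160,250,210,310),scene=(150,235,180,300)).items():
  f=cams.grab_frame(n);cv2.imwrite(f"pics/{n}9.png",cv2.resize(f[a:b,c:d],None,fx=6,fy=6,interpolation=cv2.INTER_CUBIC))
E
```

```text
clock: 10.12
eef_pos: [622.0, 19.1, 48.5]
tcp_rot: [-1.57, -0.004, 0.257]
contact_force: [-0.3, 2.0, 1.3]
opening: 0.279
t 10.1167 pos [622.012  19.144  48.515] rot [-1.57  -0.004  0.257] F [-0.273  1.962  1.294] op 0.2792037424584092
ledge xy 48.477807503336656 -31.81283123319281
turn deg [-0.03  -0.027  0.241]
```

View pics/side9.png

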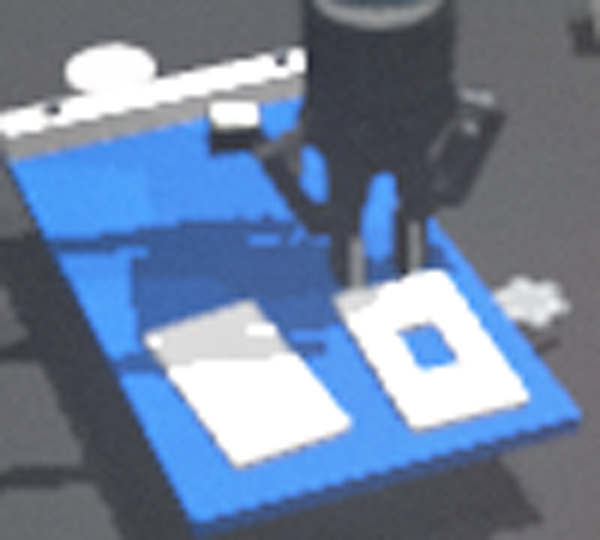

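View pics/scene9.png

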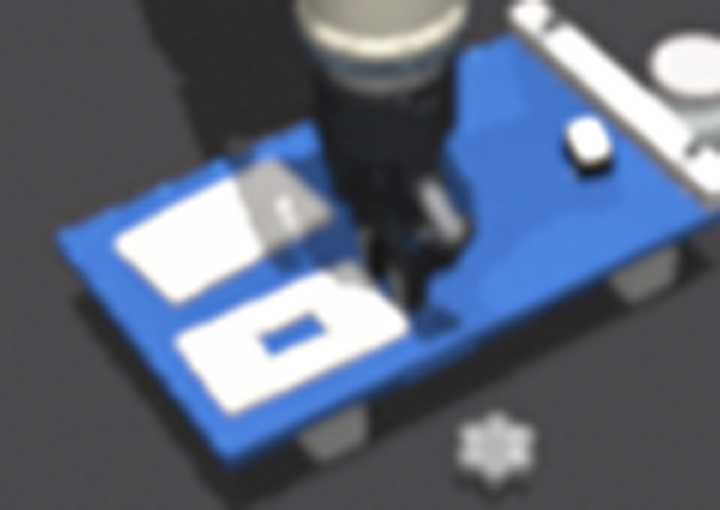

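```bash
cat >> h.py <<'E'
pc=[[-30,-55,76],[30,-55,76],[30,55,76],[-30,55,76]]
def plate(us,ud,so,do,k,ks=None):
    us=(np.array(us)+.5)/k-.5+so;ud=(np.array(ud)+.5)/k-.5+do
    for n,u in(("scene",us),("side",ud)):
        p,f=fit([(n,pc,u)],[640,-50,.25]);print(n,p,abs(f).max(),ledge(p),'relyaw deg',np.degrees(p[2]-.257))
    p,f=fit([("scene",pc,us),("side",pc,ud)],[640,-50,.25]);l=ledge(p);print('both',p,l,'deg',np.degrees(p[2]-.257),'overhang',-(l[1]-55)-170)
E
python3 - <<'E'
from h import *
np.set_printoptions(precision=2,suppress=True)
plate([[177,342],[230,416],[411,327],[345,268]],[[415,431],[528,400],[442,270],[335,297]],[180,150],[210,160],6)
E
```

```text
scene [641.77 -46.29   0.26] 0.7361363803050551 [  50.96 -100.12] relyaw deg 0.41906649810271096
side [638.74 -47.83   0.24] 0.4813001971128017 [  47.63 -100.84] relyaw deg -1.0352906542931617
both [639.8  -46.59   0.25] [ 48.97 -99.91] deg -0.4446212109095102 overhang -15.087658914520375
```

```bash
python3 -m crank '[[0,0,0,0,0,-0.3,-0.44],[0,0,0,0,0,-0.5,-0.44],[0,0,0,0,0,-0.6,-0.44],[0,0,0,0,0,-0.6,-0.44],[0,0,0,0,0,-0.6,-0.44],[0,0,0,0,0,-0.6,-0.44],[0,0,0,0,0,-0.5,-0.44],[0,0,0,0,0,-0.3,-0.44],[0,0,0,0,0,-0.1,-0.44],[0,0,0,0,0,0,-0.44]]'; python3 st.py
python3 - <<'E'
from h import *
import cv2
for n,(a,b,c,d) in dict(side=(160,250,210,310),scene=(150,235,180,300)).items():
  f=cams.grab_frame(n);cv2.imwrite(f"pics/{n}10.png",cv2.resize(f[a:b,c:d],None,fx=6,fy=6,interpolation=cv2.INTER_CUBIC))
E
```

```text
clock: 11.05
eef_pos: [633.7, -24.7, 48.5]
tcp_rot: [-1.57, -0.004, 0.257]
contact_force: [-0.4, 2.0, 1.5]
opening: 0.28
t 11.05 pos [633.653 -24.714  48.543] rot [-1.57  -0.004  0.257] F [-0.429  1.982  1.48 ] op 0.28018193047543366
ledge xy 48.588854235856736 -77.18949258421641
turn deg [-0.02   0.012  0.249]
```

View pics/side10.png

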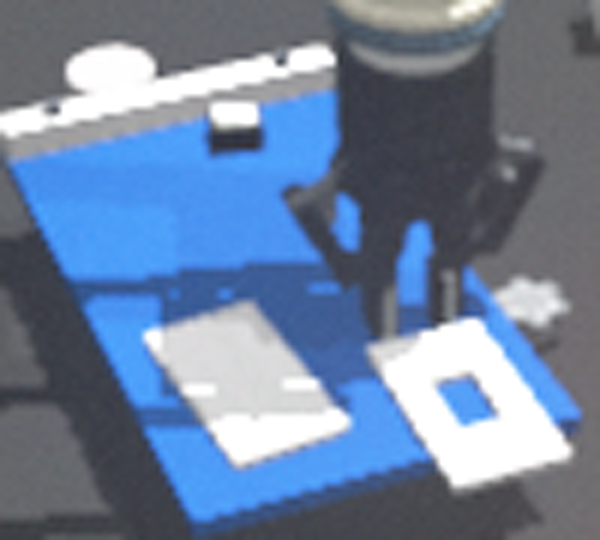

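View pics/scene10.png

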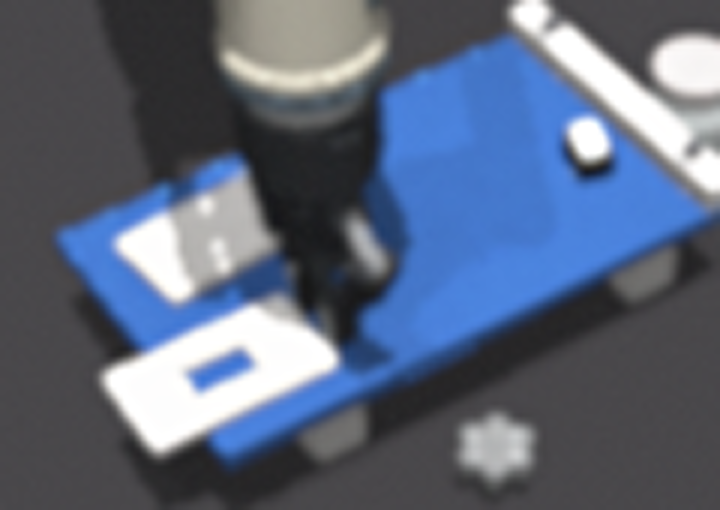

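```bash
python3 - <<'E'
from h import *
np.set_printoptions(precision=2,suppress=True)
plate([[100,380],[155,459],[341,364],[277,302]],[[457,490],[574,452],[481,318],[369,347]],[180,150],[210,160],6)
E
```

```text
scene [655.84 -90.46   0.27] 0.8019149371388892 [  53.34 -146.42] relyaw deg 0.7310938303374445
side [652.06 -90.25   0.25] 0.7410127372413058 [  49.73 -145.25] relyaw deg -0.3870476022565438
both [653.25 -90.18   0.26] [  50.9  -145.48] deg 0.05721711327879792 overhang 30.48218204155532
```

```bash
python3 -m crank '[[0,0,0,0,0,-0.2,-0.44],[0,0,0,0,0,-0.2,-0.44],[0,0,0,0,0,-0.1,-0.44],[0,0,0,0,0,0,-0.44],[0,0,0,0,0,0,-0.44],[0,0,0,0,0,0.3,-0.44],[0,0,0,0,0,0.5,-0.44],[0,0,0,0,0,0.6,-0.44],[0,0,0,0,0,0.6,-0.44],[0,0,0,0,0,0.4,-0.44]]'; python3 st.py
```

```text
clock: 11.98
eef_pos: [628.5, -5.0, 48.6]
tcp_rot: [-1.572, -0.005, 0.258]
contact_force: [0.2, -0.6, 0.8]
opening: 0.282
t 11.9833 pos [628.537  -4.974  48.562] rot [-1.572 -0.005  0.258] F [ 0.199 -0.566  0.79 ] op 0.2819224478239023
ledge xy 48.65848961166425 -56.79774873328382
turn deg [0.071 0.077 0.269]
```

```bash
python3 -m crank '[[0,0,0,0,-0.5,0.3,-0.44],[0,0,0,0,-1,0.3,-0.44],[0,0,0,0,-2,0.3,-0.44],[0,0,0,0,-2.5,0,-0.44],[0,0,0,0,-3,0,-0.44],[0,0,0,0,-3,0,-0.44],[0,0,0,0,-3,0,-0.44],[0,0,0,0,-2,0,-0.44],[0,0,0,0,-1,0,-0.44],[0,0,0,0,0,0,-0.44]]'; python3 st.py
python3 - <<'E'
from h import *
import cv2
for n,(a,b,c,d) in dict(side=(160,250,210,310),scene=(150,235,180,300)).items():
  f=cams.grab_frame(n);cv2.imwrite(f"pics/{n}11.png",cv2.resize(f[a:b,c:d],None,fx=6,fy=6,interpolation=cv2.INTER_CUBIC))
cv2.imwrite("pics/w11.png",cams.grab_frame("wrist"))
E
```

```text
clock: 12.82
eef_pos: [622.2, 8.9, 241.7]
tcp_rot: [-1.57, -0.002, 0.262]
contact_force: [0.4, -0.3, -0.0]
opening: 0.287
t 12.8167 pos [622.205   8.915 241.713] rot [-1.57  -0.002  0.262] F [ 0.441 -0.31  -0.01 ] op 0.286701414358375
ledge xy 46.064055150869265 -41.755153544500985
turn deg [-0.02   0.269  0.14 ]
```

View pics/side11.png

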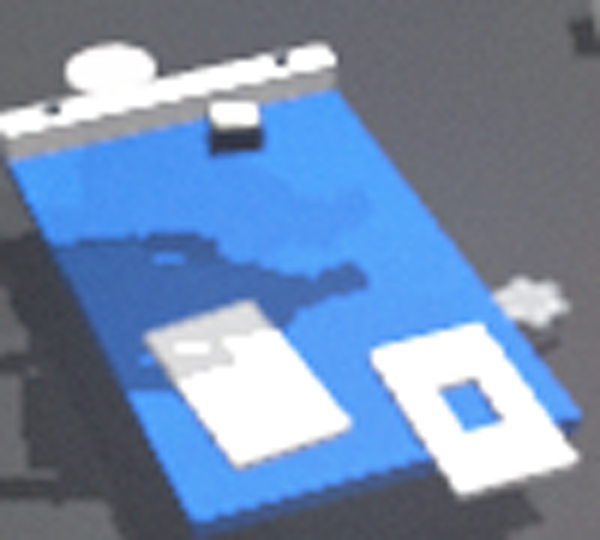

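View pics/scene11.png

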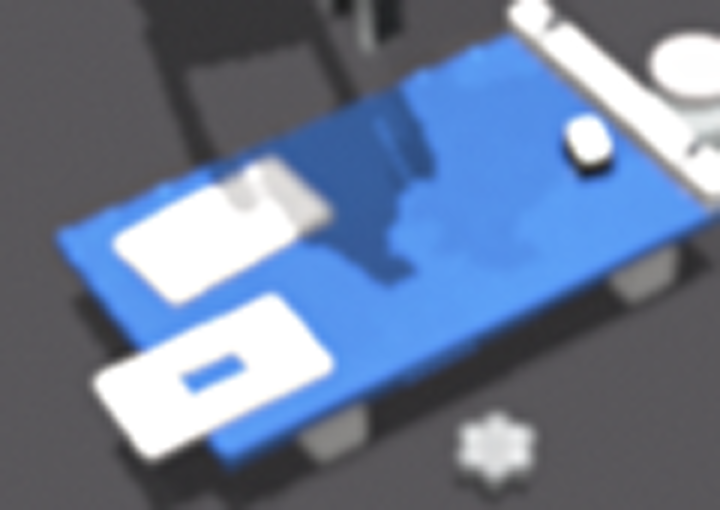

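View pics/w11.png

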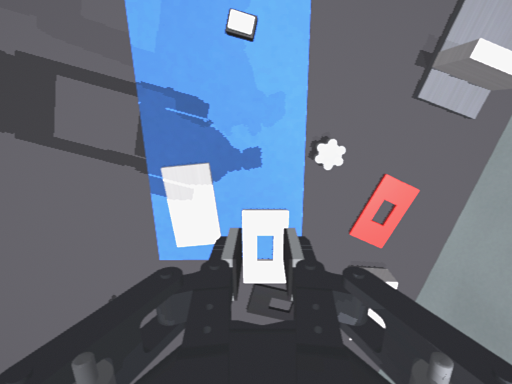

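```bash
python3 - <<'E'
from h import *
np.set_printoptions(precision=2,suppress=True)
plate([[92,383],[148,464],[334,366],[272,292]],[[463,495],[580,457],[484,322],[371,350]],[180,150],[210,160],6)
s=r.sense()
for uv,z in[((243,210),76),((289,210),76),((286,283),76),((243,283),76),((158,261),70),((218,260),70),((302,228),70),((310,10),70)]:
    p=wback(uv,z,s['eef_pos'],s['tcp_rot']);print(uv,ledge(p))
E
```

```text
scene [654.83 -93.94   0.28] 1.2494214053066344 [  51.48 -149.52] relyaw deg 1.4770149619563204
side [653.57 -93.71   0.26] 0.7672734556762748 [  50.32 -148.98] relyaw deg 0.14643633635765319
both [653.95 -93.79   0.27] [  50.66 -149.15] deg 0.7039525105206482 overhang 34.152546448512624
(243, 210) [ 20. -92.]
(289, 210) [ 79.76 -91.65]
(286, 283) [  79.31 -202.34]
(243, 283) [  18.25 -202.73]
(158, 261) [-101.38 -171.68]
(218, 260) [ -16.79 -169.56]
(302, 228) [  98.86 -119.81]
(310, 10) [ 95.05 135.27]
```

```bash
python3 - <<'E'
from rig import r,order
print(r.sense()['contact_force']);print(order.sign_off())
E
```

```text
[ 0.59707922  0.31635986 -0.99899064]
the job is handed in; nothing more can be done
None
```

I pushed the switch plate about 78 mm along the ledge with both fingertips on its back edge. It now sticks out past the open end by about a third of its length. I then backed off, raised the arm to about 240 mm and handed the job in at about 13 s.

**Overhang:** the scene and side cameras together give 34 mm, and the wrist camera gives about 32 to 33 mm. An exact third would be 37 mm. I left it there because the cameras are only good to a few millimetres.

**Squareness:** the plate is about 0.7° off the ledge. The scene camera alone gave 1.5° and the side camera 0.1°.

**Other things:** the blank plate, rocker, jar and knob looked unmoved in the last pictures, though I did not re-measure them. The force on the tool while pushing read about 2.5 N at most, and at hand-in it was at noise level, with nothing touching.

**One disagreement:** the fingertips turned out to be about 22 mm behind the reported TCP. The stated `nose_length` puts them 11 mm ahead of it. I set the working height from the cameras, going down in 1 mm steps at the end, rather than from that number.

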